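# Pin back the belt tensioner of a carton sealer's drive

## Robot

A 7-joint arm with a two-finger parallel gripper is mounted at the origin on the work surface. World frame = base frame: x ahead of the robot, y to its left, z up, the work surface at z = 0. Lengths are in m, angles in rad, forces in N, time in s.
With the tool pointing down it reaches from about 0.425 to 0.925 m from the base axis. Payload 6.8 kg.
Tool frame: the origin (TCP) lies midway between the tips of the shut fingers; the grasp point (between the pads) lies 19 mm behind it; x points along the fingers, y is the direction in which the jaws open and shut, and the axes are right-handed (so a half turn about x gives the same grasp; the last joint's range is limited). The gripper opens to 85 mm and grips with 20 to 120 N. Pads are 22 mm wide; open, the fingers measure 114 mm over their backs; the gripper's body (76 mm by 85 mm) begins 54 mm behind the grasp point. The pads swing forward as they close: fully open they stand 13 mm farther back than shut.
Start: joints at [-1.427, 0.477, 0.022, 1.555, -0.011, 1.109, -0.083], TCP at [0.168, 0.654, 0.231] pointing down, gripper open.
Joint ranges: [-2.96, 2.96], [-0.34, 2.1], [-1.41, 1.46], [0.24, 2.44], [-1.37, 4.51], [0.17, 1.92], [-2.96, 2.96]. Speed limits (rad/s): [2.39, 2.39, 3.14, 3.14, 3.14, 3.14, 3.14].

## Interface

Orientations are given as a rotation vector (axis times angle).
In Python, from bench import r, viewer, nets gives the robot as it stands.
- The arm moves only by the shell command python3 -m pendant 'ROWS' [FORCE]. ROWS is JSON, one flat list of numbers, 5 for each row, row after row: the finger opening in mm, from 0 to 85.4, then the shift along the tool's x, y, z in mm, then the turn about the tool's x in rad. A call has 1 to 20 rows; each row shifts and turns the commanded pose from where the row before left it, along the tool's axes as they then stand; what a row does not reach is not made up. A row lasts 1/8 s, in which the tool goes at most 62.5 mm and 10.7 degrees, less where a joint would pass 70% of its speed; a pose out of reach is approached as far as the arm can. A call with a gripper value outside its range is refused whole. The fingers move at their own pace and stop on an object; FORCE is the grip in N (left out, the last holds). Time passes only in rows, so rows that do not move let the fingers close. It gives the time, the measured TCP pose, the force and the opening at its end, in the units of the state.
- r.get_obs(): the state, without advancing time (a new reading comes with each control period).
- viewer.grab_frame(name): name is "side" or "top" or "wrist"; returns (picture, depth): 420x560x3 uint8, red, green, blue; 420x560 float32, m along the optical axis (not along the pixel's ray), 0 where there is no reading.
- viewer.calibration(name): a dict with "mtx" (3x3 intrinsics, pixels), "distortion" ([k1, k2, p1, p2, k3] as OpenCV has them; the pictures are not rectified), "world_to_cam" (4x4, takes a point from world to camera coordinates). Camera axes: x right, y up, looking along -z (the intrinsics and any distortion apply to the point x, -y, -z); pixel columns grow to the right and rows downward; lengths in m; the calibration is good to about 2 mm. A picture is of the moment at which its call begins: read the wrist's pose just before it. calibration takes no time and is no camera call; for the wrist camera it gives the pose at the moment of the call.
- r.hand_in(): hands the job in, once; it reports no verdict.
Trained networks look in the newest picture that a camera, given by its name, has taken for a name from the list of things; names that differ only in an ending like _2 or _b are one class to them, and where a whole thing is asked for, a point or a joint stands for the part that bears it (a point fixed in the world has none). Each returns a list of dicts, best first, with "score" (0 to 1); they miss things now and then, are a little off and sometimes report something else, mostly with a low value. They report only what shows in the picture. A call takes as long as a camera call. They do not tell look-alikes from the thing itself.
- nets.look_for(name, camera): "location" ([x, y, z] in m, in world coordinates, good to about 4 mm: the middle of the surface that is visible of it).
- nets.silhouettes(name, camera): "mask" (420x560 bool, what is visible of it).
The state is a dict: "clock": time; "joints": joint angles; "qvel": joint speeds; "tau": joint torques, N m; "tcp_pos": TCP position; "orientation": TCP orientation; "contact_force": force on the tool from outside, world axes, zero at the start; "moment": the same for the moment, N m; "grip_width": finger opening in m.
Only numpy, scipy, OpenCV 4.12 (cv2) and the standard library are available. Lean on these libraries where they do the work, as an engineer would, in place of code of your own. Each camera call takes 0.05 s, during which the arm holds its last target. There are 200 camera calls.

## Task

The carton sealer's drive unit is open for a new belt, and its sprung tensioner wheel has to be pinned back. Put the locking pin from the tool block down the hole in the lug of the tensioner's arm, swing the arm back by it, pressing lightly, until you feel the pin find the hole in the plate below, then push it fully home and let go. Work gently: do not force the pin or let the arm fly back, and leave the punch, can, jar and tape roll where they are.

Things in the scene. Friction and masses are not known exactly. Their poses are not given: they have to be found in the camera images.
- drive: Belt drive of a carton sealer without its cover and belt: cream box frame 160 x 520 mm, deck 60 mm above the table, fixed. Origin on the table under the tensioner's pivot; x across the frame (away from the robot), y along it, z up. A roller (80 mm over its flanges, top 142 mm above the table) stands at each end, at y = -212 and +212 mm.
- tensioner (a joint): Angle of the sprung tensioner arm (rad): 0 at rest on its stop, growing counterclockwise seen from above, to 0.80 at the far stop. The spring pushes back with 0.39 N m at 0, 0.6 N m at 0.6 (5 to 7 N at the lug); let go unpinned, the arm flies back. Pinned, it stands somewhere between 0.30 and 0.72, which differs with the machine's setting and is not measured: feel for the hole.
- pivot (a point): On the arm's upright pivot axis, 120 mm above the table. The arm's round hub, 48 mm across, is 118 mm high.
- lug_hole (a point): Centre of the pin hole's mouth in the top of the arm's lug, a 34 mm square block 16 mm thick; 85 mm from the pivot axis, 108 mm above the table. Hole upright, 13.4 mm wide, right through. A fixed smooth steel plate lies under the arm's whole travel, its top 18 mm below this point; it is 8 mm thick with one 13.8 mm hole for the pin on the lug hole's path, 22 mm free below.
- wheel (a point): Centre of the top of the jockey wheel on the arm's other end: black, 50 mm across, 40 mm high, free to spin, 115 mm from the pivot axis, top 142 mm above the table.
- pin: The locking pin, steel, 0.09 to 0.14 kg, 76 mm long, standing head up in one of the block's holes. Origin: see pin_tip; z up to the head. Shank 12 mm across, 36 mm long, its last 4 mm tapering to 8 mm; collar 26 mm across, 4 mm thick; ribbed round head 20 mm across, 36 mm high. In the lug with its nose on the plate, its collar is 18 mm above the lug; home in both holes, the collar rests on the lug.
- pin_tip (a point): Middle of the pin's lower end. A sprung ball in the lug's wall grips the shank: in the lug the pin slides only when pushed along with 4 to 6 N, and does not fall by its own weight.
- pin_collar (a point): Middle of the underside of the pin's collar, 36 mm above its lower end.
- block: Fixed wooden tool block 44 x 170 x 40 mm on the table between the robot and the drive. Origin under its centre, y along it; two holes 34 mm deep at y = -50 and +50 mm.
- punch: Bystander: dark plain drift punch without collar, 112 mm long, 16 mm across, standing in the block's other hole. Origin at its lower end.
- can: Bystander: food can, 74 mm across, 108 mm high. Origin under its centre.
- jar: Bystander: jar, 70 mm across, 120 mm high. Origin under its centre.
- tape: Bystander: roll of packing tape lying flat, 102 mm across, 50 mm high. Origin under its centre.
There are look-alikes about, which are no part of the job. Of the things that look like the pin, the smaller one is meant.

How it is judged:
On the way, in this order (a step that is already met when the one before it is completed fails the run):
1. the pin stands in the hole of the tensioner's lug, at least 10 mm in (horizontal distance between pin_tip and lug_hole below 0.004 m and z of pin_tip in the frame of lug_hole below -0.01 m), for 0.1 s.
2. the tensioner is swung back with the pin in its lug (value of joint tensioner above 0.2 rad and horizontal distance between pin_tip and lug_hole below 0.005 m), for 0.1 s.
At the end, for the whole second after the job is handed in: The pin is home: its collar's underside within 3 mm of the lug hole's mouth, upright within 0.12 rad and at rest; the tensioner stays pinned back, beyond 0.25 rad; the punch, can, jar and tape roll stand within 30 mm of where they were (distance between pin_collar and lug_hole below 0.003 m and value of joint tensioner above 0.25 rad and angle between pin's own z axis and vertical below 0.12 rad and linear speed of pin below 0.02 m/s and distance of each of punch, can, jar, tape from where it was at the start of the episode below 0.03 m); the robot touches nothing.
It fails at once if the pin is forced: it bears on the drive unit (lug and plate together) with more than 60 N (contact force between pin and drive above 60 N).
It fails at once if the tensioner flies back at more than 2 rad/s (velocity of joint tensioner below -2 rad/s).
It fails at once if the punch is taken or knocked (distance of punch from where it was at the start of the episode above 0.03 m).
It fails at once if the can, jar or tape roll is moved (distance of any of can, jar, tape from where it was at the start of the episode above 0.03 m).
It also fails if it takes over 69 s, if anything falls off the work surface, if the arm or the gripper's body presses on something with over 40 N, if the wrist force passes 120 N, or if a joint passes its speed limit or range.

## Working session

There is one attempt and no reset: what is moved stays moved. The work goes in short steps, Python scripts to look and compute and a shell command to move; the robot and the scene stay as the last step left them, time stands still between calls to the robot, and variables do not carry over. Pictures are saved under pics/ and viewed, about 8 in all and at most 12, crops included, and the job is handed in when it is done.

```bash
ls; mkdir -p pics
cat > h.py <<'E'
import numpy as np, cv2
from bench import r, viewer, nets
def px2w(c,u,v,d):
    K=np.array(c["mtx"]);D=np.array(c["distortion"],float)
    p=cv2.undistortPoints(np.array([[[u,v]]],float),K,D)[0,0]
    pc=np.array([p[0]*d,-p[1]*d,-d,1.])
    return (np.linalg.inv(np.array(c["world_to_cam"]))@pc)[:3]
def w2px(c,P):
    W=np.array(c["world_to_cam"]);P=np.atleast_2d(P);q=P@W[:3,:3].T+W[:3,3]
    q=q*[1,-1,-1]
    return cv2.projectPoints(q,np.zeros(3),np.zeros(3),np.array(c["mtx"]),np.array(c["distortion"],float))[0][:,0]
def cloud(c,d):
    K=np.array(c["mtx"]);D=np.array(c["distortion"],float);h,w=d.shape
    u,v=np.meshgrid(np.arange(w),np.arange(h))
    p=cv2.undistortPoints(np.stack([u,v],-1).reshape(-1,1,2).astype(float),K,D).reshape(h,w,2)
    pc=np.stack([p[...,0]*d,-p[...,1]*d,-d],-1)
    M=np.linalg.inv(np.array(c["world_to_cam"]))
    return pc@M[:3,:3].T+M[:3,3]
E
python3 - <<'E'
from h import *
o=r.get_obs();print({k:np.round(v,3) for k,v in o.items()})
ims=[]
for n in ("top","side"):
    im,d=viewer.grab_frame(n);c=viewer.calibration(n);np.savez(f"pics/{n}0.npz",im=im,d=d)
    cv2.imwrite(f"pics/{n}0.png",im[...,::-1])
    for t in ("drive","pin","punch","block","lug_hole","wheel","pivot","can","jar","tape"):
        for x in nets.look_for(t,n)[:4]:
            print(n,t,round(x["score"],2),np.round(x["location"],3),np.round(w2px(c,x["location"])[0]))
E
```

```text
pics
{'clock': np.float64(0.0), 'joints': array([-1.427,  0.478,  0.022,  1.556, -0.012,  1.109, -0.083]), 'qvel': array([-0.   ,  0.001, -0.002, -0.001,  0.001, -0.001, -0.001]), 'tau': array([-1.0000e-03, -5.9646e+01,  1.6070e+00, -2.8119e+01,  1.2000e-02,
        9.0000e-03, -0.0000e+00]), 'tcp_pos': array([0.168, 0.653, 0.23 ]), 'orientation': array([ 0.196,  1.562, -0.199]), 'contact_force': array([ 0.077,  0.479, -0.756]), 'moment': array([-0.009,  0.005, -0.01 ]), 'grip_width': np.float64(0.086)}
top drive 0.6 [ 0.593 -0.019  0.066] [279. 191.]
top pin 0.65 [ 0.468 -0.034  0.081] [284. 235.]
top pin 0.56 [ 0.455 -0.086  0.039] [302. 240.]
top punch 0.2 [0.615 0.006 0.108] [270. 181.]
top block 0.58 [ 0.458 -0.088  0.038] [303. 239.]
top lug_hole 0.6 [0.613 0.002 0.11 ] [271. 181.]
top lug_hole 0.26 [ 0.591 -0.016  0.065] [278. 191.]
top wheel 0.76 [0.611 0.    0.112] [272. 182.]
top wheel 0.17 [ 0.468 -0.034  0.079] [284. 235.]
top pivot 0.66 [ 0.591 -0.019  0.06 ] [279. 192.]
top pivot 0.42 [ 0.46  -0.086  0.038] [302. 238.]
top can 0.86 [0.594 0.416 0.103] [119. 188.]
top jar 0.57 [0.402 0.467 0.117] [ 96. 260.]
top tape 0.69 [ 0.466 -0.452  0.045] [430. 236.]
top tape 0.61 [ 0.592 -0.017  0.063] [278. 191.]
side drive 0.76 [ 0.579 -0.13   0.062] [324. 252.]
side pin 0.59 [ 0.465 -0.037  0.066] [266. 233.]
side pin 0.56 [0.439 0.051 0.065] [249. 215.]
side punch 0.68 [ 0.452 -0.139  0.084] [271. 255.]
side punch 0.56 [ 0.577 -0.13   0.057] [323. 254.]
side block 0.82 [ 0.448 -0.133  0.041] [269. 268.]
side block 0.18 [ 0.464 -0.469  0.052] [326. 397.]
side lug_hole 0.77 [ 0.612 -0.022  0.111] [323. 207.]
side pivot 0.86 [ 0.578 -0.129  0.058] [323. 253.]
side can 0.95 [0.593 0.397 0.069] [274. 150.]
side jar 0.75 [0.395 0.462 0.07 ] [212. 148.]
side jar 0.68 [ 0.612 -0.022  0.11 ] [323. 207.]
side tape 0.75 [ 0.46  -0.468  0.051] [324. 397.]
```

Run:
```python
import cv2,numpy as np
a=cv2.imread("pics/top0.png")[140:280,200:380];b=cv2.imread("pics/side0.png")[160:310,190:400]
a=cv2.resize(a,None,fx=4,fy=4,interpolation=3);b=cv2.resize(b,None,fx=3.8,fy=3.8,interpolation=3)
cv2.imwrite("pics/v1.png",a);cv2.imwrite("pics/v2.png",b)
```

```text
(no output)
```

View pics/v1.png

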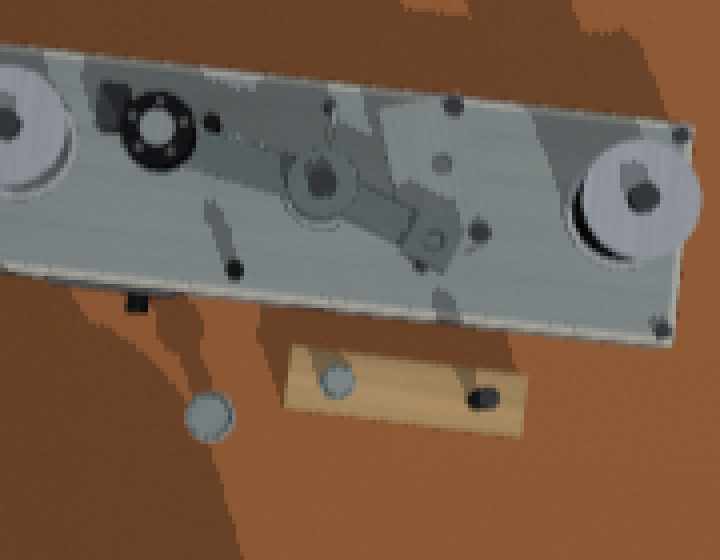

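View pics/v2.png

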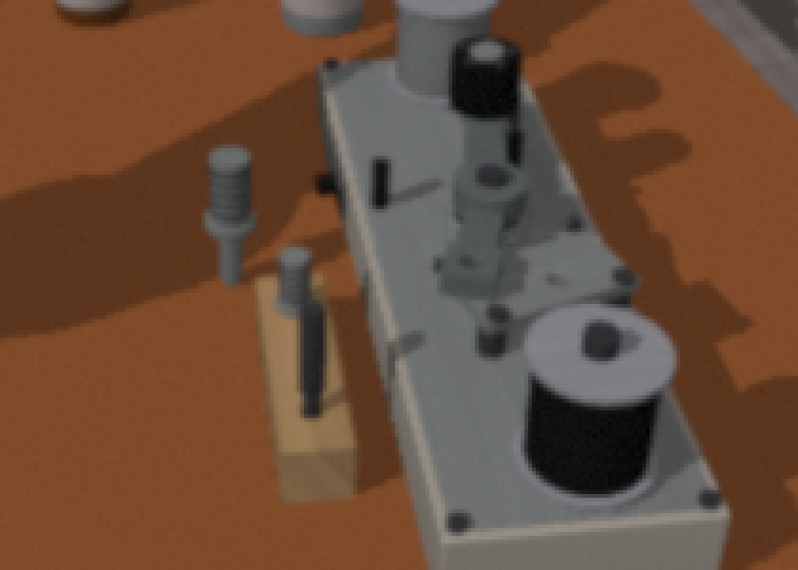

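Two look-alikes show: the larger pin stands on the table at top px (252,244), side px (250,215). The smaller one is in the block, at top px (284,235), side px (267,234). The description fits the one in the block: it is the smaller and stands in a block hole. The punch is at top px (320,240). The lug is at top px (309,200) and the pivot at (280,185). What looks like the plate hole is at (310,180), which puts the pinned angle at about 0.6 rad.

```bash
cat >> h.py <<'E'
from scipy.spatial.transform import Rotation as Ro
def R(): return Ro.from_rotvec(r.get_obs()["orientation"]).as_matrix()
def tool(dw): return np.round(R().T@np.array(dw)*1000,1)
E
python3 - <<'E'
from h import *
print(R().round(3)); p=r.get_obs()["tcp_pos"]
a=np.array([.50,.38,.26]);b=np.array([.50,-.06,.26]); print(tool(a-p),tool(b-a))
c=viewer.calibration("wrist");print(np.linalg.inv(c["world_to_cam"]).round(3))
z=np.load("pics/top0.npz");c=viewer.calibration("top");P=cloud(c,z["d"])
for n,(u,v) in dict(pin=(284,235),lug=(308,200),pivot=(280,186),phole=(310,180),wheel=(240,172)).items(): print(n,P[v,u].round(3))
# box frame yaw: block top
m=(abs(P[...,2]-.04)<.008);m[:222]=0;m[255:]=0;m[:,:265]=0;m[:,340:]=0
q=P[m][:,:2].astype(np.float32);print(m.sum(),cv2.minAreaRect(q))
E
```

```text
[[-0.     0.249  0.968]
 [ 0.     0.968 -0.249]
 [-1.     0.    -0.   ]]
[ -28.7 -182.4  389.6] [  -0.  -426.1  109.6]
[[ 0.249 -0.931 -0.266  0.102]
 [ 0.969  0.239  0.068  0.671]
 [-0.    -0.275  0.962  0.373]
 [ 0.     0.     0.     1.   ]]
pin [ 0.468 -0.033  0.081]
lug [ 0.565 -0.1    0.087]
pivot [ 0.599 -0.021  0.117]
phole [ 0.624 -0.108  0.061]
wheel [0.633 0.085 0.147]
838 ((0.4759691059589386, -0.08509790152311325), (0.1699027121067047, 0.07491998374462128), 83.32300567626953)
```

```bash
python3 -m pendant '[85,-8,-20,43,0,85,-8,-20,43,0,85,-8,-20,43,0,85,-8,-20,43,0,85,-8,-20,43,0,85,-8,-20,43,0,85,-8,-20,43,0,85,-8,-20,43,0,85,-8,-20,43,0,85,0,-47,12,0,85,0,-47,12,0,85,0,-47,12,0,85,0,-47,12,0,85,0,-47,12,0,85,0,-47,12,0,85,0,-47,12,0,85,0,-47,12,0,85,0,-47,12,0,85,0,0,0,0]'
cat > look.py <<'E'
import sys
from h import *
tag=sys.argv[1]
c=viewer.calibration("wrist");im,d=viewer.grab_frame("wrist");np.savez(f"pics/{tag}.npz",im=im,d=d,W=c["world_to_cam"])
cv2.imwrite(f"pics/{tag}.png",im[...,::-1])
print(np.round(r.get_obs()["tcp_pos"],4))
for t in sys.argv[2:]:
    for x in nets.look_for(t,"wrist")[:3]: print(t,round(x["score"],2),np.round(x["location"],3),np.round(w2px(c,x["location"])[0]))
E
python3 look.py w1 pin lug_hole pivot wheel punch
```

```text
clock: 3.48
tcp_pos: [0.4969, -0.058, 0.3037]
orientation: [0.203, 1.56, -0.204]
contact_force: [0.5, 1.0, -1.0]
grip_width: 0.0849
[ 0.4971 -0.0553  0.3035]
pin 0.95 [ 0.465 -0.031  0.077] [304. 132.]
pin 0.88 [0.446 0.05  0.101] [389.  90.]
lug_hole 0.58 [0.609 0.003 0.112] [376. 270.]
pivot 0.77 [ 0.579 -0.021  0.059] [337. 230.]
wheel 0.6 [0.606 0.006 0.114] [379. 268.]
```

View pics/w1.png

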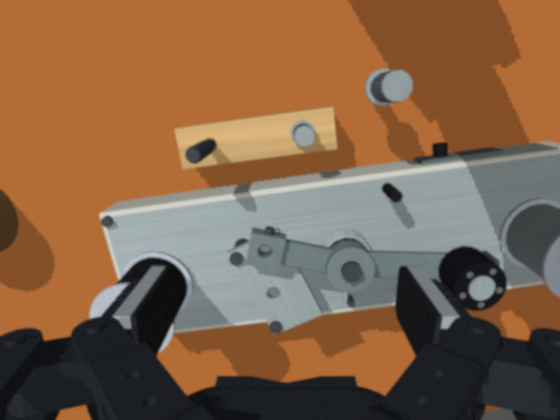

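The wrist view is turned half round, with the robot side at the top. The pin's head is at (303,133), the punch at (201,150) and the larger look-alike at (390,86). The lug hole is at (265,250), the pivot bolt at (351,268) and the plate hole at about (273,293). Next I take a second wrist view nearer the pin and triangulate.

```bash
python3 -m pendant '[85,30,-15,-10,0,85,30,-15,-10,0,85,20,-10,-10,0,85,0,0,0,0,85,0,0,0,0]'
python3 look.py w2 pin
python3 - <<'E'
import cv2,numpy as np
a=cv2.imread("pics/w1.png")[110:310,190:390];b=cv2.imread("pics/w2.png")[60:360,150:450]
a=cv2.resize(a,(400,400),interpolation=3);a=cv2.resize(cv2.imread("pics/w1.png")[100:310,230:380],(400,560),interpolation=3)
b=cv2.resize(cv2.imread("pics/w2.png")[60:340,230:430],(400,560),interpolation=3)
cv2.imwrite("pics/v4.png",np.hstack([a,b]))
E
```

```text
clock: 4.4
tcp_pos: [0.4596, -0.0841, 0.2242]
orientation: [0.197, 1.56, -0.196]
contact_force: [0.7, 0.6, 0.0]
grip_width: 0.0849
[ 0.4597 -0.0841  0.2243]
pin 0.77 [0.444 0.047 0.097] [458. 130.]
pin 0.57 [ 0.462 -0.031  0.081] [353. 175.]
```

View pics/v4.png

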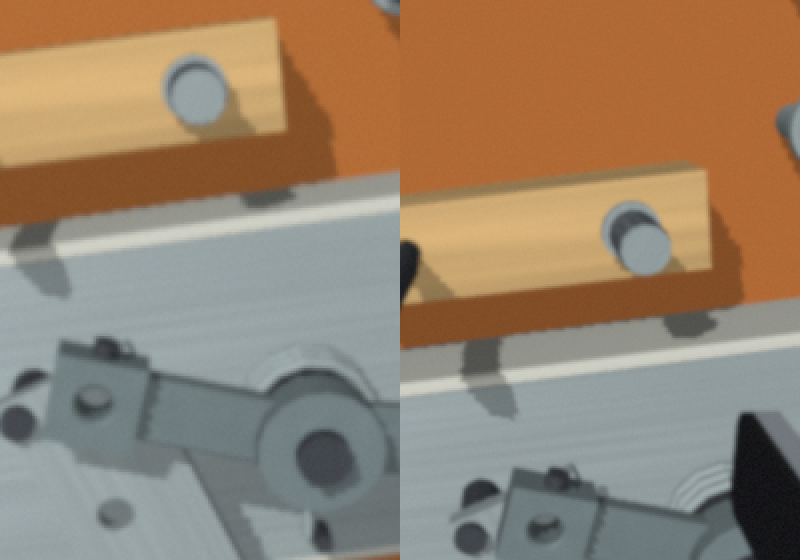

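The enlarged crop confirms the pin: ribbed head and collar, in the block hole, smaller than the one at the upper right. Now triangulate the head and lug hole, then put the plate hole at its depth.

Run:
```python
from h import *
base=viewer.calibration("wrist");z1=np.load("pics/w1.npz");z2=np.load("pics/w2.npz")
c1=dict(base,world_to_cam=z1["W"]);c2=dict(base,world_to_cam=z2["W"])
f1=lambda u,v:((u+.5)/2.6667-.5+230,(v+.5)/2.6667-.5+100)
f2=lambda u,v:((u-400+.5)/2-.5+230,(v+.5)/2-.5+60)
def ray(c,p):
    o=px2w(c,*p,0.);q=px2w(c,*p,1.)-o;return o,q/np.linalg.norm(q)
def tri(a,b):
    (o,d),(p,e)=ray(c1,a),ray(c2,b)
    s=np.linalg.lstsq(np.c_[d,-e],p-o,rcond=None)[0];A,B=o+s[0]*d,p+s[1]*e
    return ((A+B)/2).round(4),round(np.linalg.norm(A-B)*1e3,2)
def atz(c,p,h): o,d=ray(c,p);return (o+d*(h-o[2])/d[2]).round(4)
pin=(f1(198,96),f2(645,249));lug=(f1(93,402),f2(546,527))
print("pin",tri(*pin),"lug",tri(*lug))
print("pin@82",atz(c1,pin[0],.082),atz(c2,pin[1],.082));print("lug@108",atz(c1,lug[0],.108),atz(c2,lug[1],.108))
piv=atz(c1,f1(322,452),.118)[:2];ph=atz(c1,f1(116,513),.09)[:2];print("piv",piv,"phole",ph)
P1=cloud(c1,z1["d"])
for n,p in dict(pin=pin[0],lug=f1(120,385),piv=f1(285,440),ph=f1(116,530)).items(): print(n,P1[int(p[1]+.5),int(p[0]+.5)].round(4))
L=(atz(c1,lug[0],.108)+atz(c2,lug[1],.108))[:2]/2
for n,q in (("L",L),("ph",ph)): print(n,np.linalg.norm(q-piv),np.degrees(np.arctan2(*(q-piv)[::-1])))
```

```text
pin (array([ 0.4688, -0.0324,  0.0788]), np.float64(0.16)) lug (array([ 0.5631, -0.0965,  0.1055]), np.float64(0.54))
pin@82 [ 0.4685 -0.0324  0.082 ] [ 0.468  -0.0328  0.082 ]
lug@108 [ 0.5622 -0.0963  0.108 ] [ 0.5614 -0.0959  0.108 ]
piv [ 0.5979 -0.0208] phole [ 0.6171 -0.1034]
pin [ 0.4688 -0.0324  0.0821]
lug [ 0.5583 -0.0848  0.108 ]
piv [ 0.5934 -0.0321  0.1117]
ph [ 0.6256 -0.1061  0.0867]
L 0.08350628718845061 -115.61378927953518
ph 0.08480212261494402 -76.91422860660728
```

Run:
```python
from h import *
print(tool(np.array([.4683,-.0326,.13])-r.get_obs()["tcp_pos"]))
```

```text
[94.4 52.1 -4.7]
```

```bash
python3 -m pendant '[45,0,26,-2.5,0,45,0,26,-2.2,0,45,47,0,0,0,45,47.4,0,0,0,45,0,0,0,0,45,0,0,0,0]'
python3 - <<'E'
from h import *
print(tool(np.array([.4683,-.0326,.0475])-r.get_obs()["tcp_pos"]),R().round(3))
E
```

```text
clock: 5.25
tcp_pos: [0.4681, -0.0333, 0.1305]
orientation: [0.198, 1.56, -0.197]
contact_force: [-0.1, -0.3, -0.4]
grip_width: 0.045
[83.   0.6 -0.2] [[ 0.002  0.249  0.968]
 [ 0.     0.968 -0.249]
 [-1.     0.001  0.002]]
```

```bash
python3 -m pendant '[45,30,0.6,0,0,45,25,0,0,0,45,15,0,0,0,45,13,0,0,0,45,0,0,0,0,12,0,0,0,0,12,0,0,0,0,12,0,0,0,0,12,0,0,0,0,12,0,0,0,0]' 40
python3 -m pendant '[12,0,0,0,0,12,0,0,0,0]'
```

```text
clock: 6.5
tcp_pos: [0.4675, -0.0328, 0.0465]
orientation: [0.198, 1.56, -0.197]
contact_force: [-0.0, -0.3, 5.9]
grip_width: 0.019
clock: 6.75
tcp_pos: [0.4675, -0.0328, 0.0466]
orientation: [0.198, 1.56, -0.197]
contact_force: [-0.9, -0.6, 6.6]
grip_width: 0.0189
```

```bash
python3 -m pendant '[12,-5,0,0,0,12,-20,0,0,0,12,-40,0,0,0,12,-45,0,0,0,12,-40,0,0,0,12,0,0,0,0,12,0,0,0,0]' 60
python3 look.py w3 pin
python3 - <<'E'
from h import *
print(tool(np.array([.5618,-.0961,.195])-r.get_obs()["tcp_pos"]))
im,d=viewer.grab_frame("side");cv2.imwrite("pics/s3.png",im[...,::-1])
b=cv2.resize(im[130:290,200:380,::-1],(630,560),interpolation=3)
a=cv2.imread("pics/w3.png");cv2.imwrite("pics/v5.png",b)
E
```

```text
clock: 7.62
tcp_pos: [0.4661, -0.0326, 0.1953]
orientation: [0.198, 1.563, -0.197]
contact_force: [-0.7, 0.5, -1.9]
grip_width: 0.0187
[ 0.4658 -0.0327  0.1948]
pin 0.86 [ 0.459 -0.029  0.227] [291. 292.]
pin 0.84 [0.441 0.05  0.102] [404. 139.]
[ -0.6 -37.5 108.8]
```

View pics/w3.png

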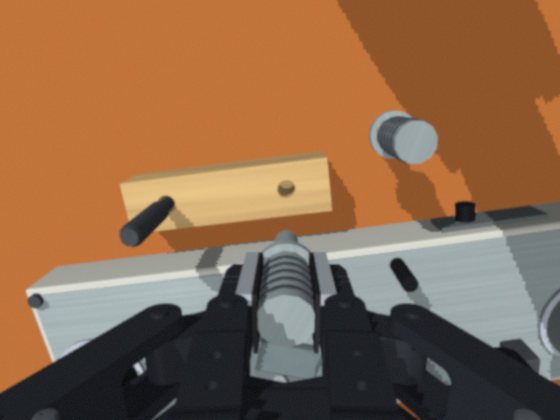

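The pin is held between the pads, with its collar at about (287,255) and its tip at about (286,235). The block hole is empty at (286,188), and the punch (148,220) and look-alike (404,139) are undisturbed. Now check the pin's offset in the hand against a model overlay.

```bash
cat > ov.py <<'E'
from h import *
import sys
tag=sys.argv[1];z=np.load(f"pics/{tag}.npz");c=dict(viewer.calibration("wrist"),world_to_cam=z["W"])
T=np.array(eval(sys.argv[2]));s=5
im=np.ascontiguousarray(z["im"][...,::-1]);x0,y0,x1,y1=eval(sys.argv[3])
big=cv2.resize(im[y0:y1,x0:x1],None,fx=s,fy=s,interpolation=3)
t=np.linspace(0,2*np.pi,40)
for h,rr,col in ((0,4,(0,0,255)),(4,6,(0,255,255)),(36,13,(0,255,0)),(40,13,(0,255,0)),(76,10,(255,0,255))):
    P=T+np.c_[rr*np.cos(t),rr*np.sin(t),0*t+h]/1000
    p=(w2px(c,P)-[x0,y0]+.5)*s-.5
    cv2.polylines(big,[p.round().astype(np.int32)],True,col,1)
cv2.imwrite(f"pics/ov_{tag}.png",big)
E
python3 ov.py w3 '[.4658,-.0327,.1948-.0406]' '(225,210,355,330)'
```

```text
(no output)
```

View pics/ov_w3.png

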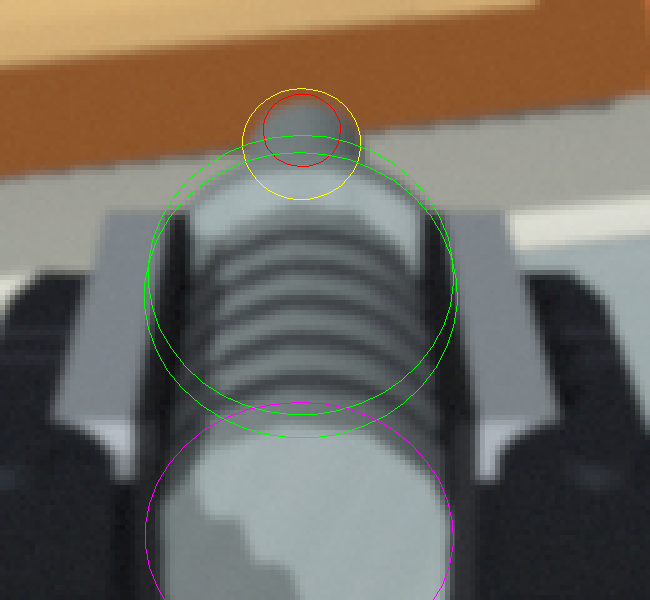

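Run:
```python
from h import *
z=np.load("pics/w3.npz");c=dict(viewer.calibration("wrist"),world_to_cam=z["W"]);P=cloud(c,z["d"])
def f(u,v): return 225+u/5,210+v/5
for n,(u,v) in dict(top1=(300,480),top2=(350,520),top3=(300,560),collar=(300,185),collar2=(250,195),collar3=(350,195),shank=(300,140),shank2=(300,115)).items():
    a,b=f(u,v);print(n,P[int(round(b)),int(round(a))].round(4))
im=cv2.imread("pics/s3.png");c=viewer.calibration("side")
for h in (-.0406,-.0046,.0354): print(h,w2px(c,[.4658,-.0327,.1948+h])[0].round(1))
m=P[293:329,255:316].reshape(-1,3);m=m[(m[:,2]>.215)];print(len(m),np.median(m,0))
# fit circle of head top edges
```

```text
top1 [ 0.4621 -0.0315  0.2296]
top2 [ 0.4655 -0.0291  0.2301]
top3 [ 0.4678 -0.033   0.2298]
collar [ 0.4562 -0.0301  0.1941]
collar2 [ 0.456  -0.0342  0.1943]
collar3 [ 0.4582 -0.0264  0.1938]
shank [ 0.4615 -0.0315  0.1694]
shank2 [ 0.4613 -0.0314  0.1632]
-0.0406 [266.3 201.8]
-0.0046 [266.4 188.4]
0.0354 [266.4 172.9]
2196 [ 0.46372015 -0.03188445  0.22976952]
```

Run:
```python
import cv2,numpy as np
im=cv2.imread("pics/s3.png")[140:240,220:320];b=cv2.resize(im,None,fx=6,fy=6,interpolation=3)
from h import *
c=viewer.calibration("side")
t=np.linspace(0,2*np.pi,40);T=np.array([.4658,-.0327,.1948-.0406])
for h,rr,col in ((0,4,(0,0,255)),(36,13,(0,255,0)),(76,10,(255,0,255))):
    p=(w2px(c,T+np.c_[rr*np.cos(t),rr*np.sin(t),0*t+h]/1000)-[220,140]+.5)*6-.5
    cv2.polylines(b,[p.round().astype(np.int32)],True,col,1)
cv2.imwrite("pics/v6.png",b)
```

```text
(no output)
```

View pics/v6.png

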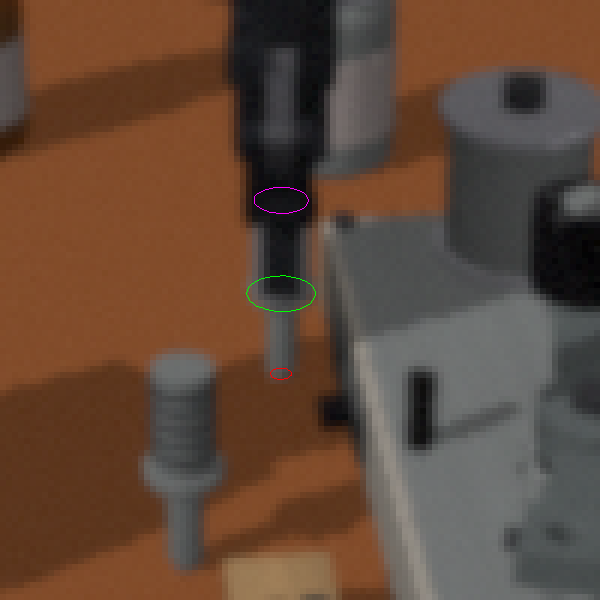

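The side view agrees with the model to under 1 mm, with the tip about 41 mm below the TCP. The wrist view puts the pin about 1 mm ahead of the TCP along tool z. I'll hover over the lug and check there.

```bash
python3 -m pendant '[12,0,-13,36,0,12,0,-12,36,0,12,0,-12,36,0,12,15,0,0,0,12,13,0,0,0,12,0,0,0,0,12,0,0,0,0,12,0,0,0,0]'
python3 look.py w4
python3 - <<'E'
from h import *
z=np.load("pics/w4.npz");b=cv2.resize(z["im"][150:310,190:390,::-1],(700,560),interpolation=3)
s,_=viewer.grab_frame("side");s=cv2.resize(s[170:250,270:370,::-1],(700,560),interpolation=3)
cv2.imwrite("pics/v7.png",np.hstack([b[:, 150:550],s[:,150:550]]))
E
```

```text
clock: 8.78
tcp_pos: [0.5624, -0.0952, 0.1685]
orientation: [0.198, 1.561, -0.197]
contact_force: [0.0, 1.1, -2.1]
grip_width: 0.0182
[ 0.5624 -0.0953  0.1685]
```

View pics/v7.png

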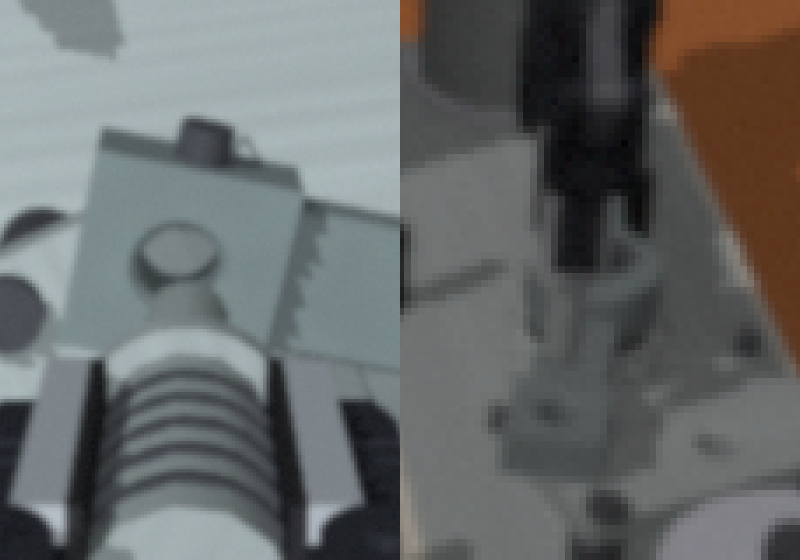

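Left (wrist): hole mouth at crop (179,250), with the pin's nose just below it, slightly right, at (190,285). Right (side): the lug hole shows free below the pin. Compute the residual in the same camera.

Run:
```python
from h import *
z=np.load("pics/w4.npz");c=dict(viewer.calibration("wrist"),world_to_cam=z["W"])
def atz(p,h):
    o=px2w(c,*p,0.);d=px2w(c,*p,1.)-o;return o+d*(h-o[2])/d[2]
g=lambda x,y:((x+150+.5)/3.5-.5+190,(y+.5)/3.5-.5+150)
H=atz(g(179,250),.108);print("hole",H.round(4))
for q in ((138,250),(219,250),(179,222),(179,278)): print(atz(g(*q),.108).round(4))
# tip: model circles; compare near edge of the nose & shank sides
t=np.linspace(0,2*np.pi,60)
for off in (0,.001,.002):
  for h,rr in ((0,4),(4,6),(12,6)):
    T=np.array([.5624,-.0953,.1685-.0406])+off*R()[:,2]
    p=w2px(c,T+np.c_[rr*np.cos(t),rr*np.sin(t),0*t+h]/1000);p=(p+.5-[190,150])*3.5-.5-[150,0]
    print(off,h,"x",p[:,0].min().round(),p[:,0].max().round(),"y",p[:,1].min().round(),p[:,1].max().round())
im=z["im"].astype(int).sum(2)
for v in (232,236): print(v,im[v,265:310])
print(im[215:245,287])
```

```text
hole [ 0.5605 -0.0957  0.108 ]
[ 0.5589 -0.1021  0.108 ]
[ 0.5621 -0.0894  0.108 ]
[ 0.5559 -0.0945  0.108 ]
[ 0.5652 -0.0969  0.108 ]
0 0 x 157.0 211.0 y 278.0 329.0
0 4 x 142.0 225.0 y 274.0 352.0
0 12 x 140.0 227.0 y 294.0 374.0
0.001 0 x 157.0 211.0 y 284.0 335.0
0.001 4 x 142.0 225.0 y 281.0 358.0
0.001 12 x 141.0 227.0 y 300.0 381.0
0.002 0 x 157.0 211.0 y 291.0 342.0
0.002 4 x 142.0 225.0 y 287.0 365.0
0.002 12 x 141.0 227.0 y 307.0 387.0
232 [404 408 411 405 397 383 351 328 309 276 242 215 218 258 299 324 338 348
 361 359 355 355 345 336 327 319 306 311 330 374 397 402 401 401 398 397
 399 398 396 395 396 393 396 395 396]
236 [405 401 405 406 402 398 399 397 382 365 354 357 360 365 371 372 367 368
 369 366 365 354 345 337 328 311 306 295 276 270 282 328 374 395 396 399
 394 396 401 392 400 396 395 395 398]
[318 353 364 380 374 377 377 379 379 380 390 380 341 281 244 287 327 345
 346 344 350 345 348 346 346 358 365 380 427 477]
```

The hole is at about (.5622,-.0961) and the nose at about (.5632,-.0955). I'll shift by about -0.8, -0.8 mm in tool y and z and go down in small steps, watching the force.

```bash
python3 -m pendant '[12,0,-0.8,-0.8,0,12,8,0,0,0,12,7,0,0,0,12,0,0,0,0,12,0,0,0,0]'; python3 -m pendant '[12,1.5,0,0,0,12,1.5,0,0,0,12,1.5,0,0,0,12,0,0,0,0]'; python3 -m pendant '[12,1,0,0,0,12,1,0,0,0,12,0,0,0,0]'
```

```text
clock: 9.5
tcp_pos: [0.5612, -0.0961, 0.1528]
orientation: [0.198, 1.562, -0.198]
contact_force: [-0.5, -0.2, -1.0]
grip_width: 0.0188
clock: 10.0
tcp_pos: [0.5611, -0.096, 0.1483]
orientation: [0.198, 1.562, -0.198]
contact_force: [-0.1, -0.3, -1.2]
grip_width: 0.0184
clock: 10.38
tcp_pos: [0.5612, -0.096, 0.1463]
orientation: [0.198, 1.562, -0.198]
contact_force: [0.5, -0.5, -1.7]
grip_width: 0.0184
```

```bash
python3 -m pendant '[12,1,0,0,0,12,1,0,0,0,12,0,0,0,0]'; python3 -m pendant '[12,1,0,0,0,12,1,0,0,0,12,0,0,0,0]'
```

```text
clock: 10.75
tcp_pos: [0.5615, -0.0962, 0.1444]
orientation: [0.198, 1.561, -0.198]
contact_force: [1.2, -0.3, -0.9]
grip_width: 0.0186
clock: 11.12
tcp_pos: [0.5616, -0.0962, 0.1425]
orientation: [0.198, 1.561, -0.198]
contact_force: [1.7, -0.7, -1.4]
grip_width: 0.0183
```

```bash
python3 -m pendant '[12,1,0,0.3,0,12,1,0,0,0,12,0,0,0,0]'; python3 -m pendant '[12,1,0,0,0,12,1,0,0,0,12,0,0,0,0]'; python3 -m pendant '[12,1,0,0,0,12,1,0,0,0,12,0,0,0,0]'
```

```text
clock: 11.5
tcp_pos: [0.5618, -0.0961, 0.1403]
orientation: [0.198, 1.561, -0.198]
contact_force: [3.5, -2.0, -0.9]
grip_width: 0.0187
clock: 11.88
tcp_pos: [0.5618, -0.0964, 0.1385]
orientation: [0.198, 1.561, -0.198]
contact_force: [3.1, -2.0, -1.7]
grip_width: 0.0186
clock: 12.25
tcp_pos: [0.5615, -0.0961, 0.1362]
orientation: [0.198, 1.562, -0.198]
contact_force: [3.3, -2.6, -1.3]
grip_width: 0.0184
```

```bash
python3 -m pendant '[12,1,0,0,0,12,1,0,0,0,12,0,0,0,0]'; python3 -m pendant '[12,1,0,0,0,12,0.6,0,0,0,12,0,0,0,0]'; python3 look.py w5; python3 ov.py w5 '[r.get_obs()["tcp_pos"][0]+.0008,r.get_obs()["tcp_pos"][1],r.get_obs()["tcp_pos"][2]-.0406]' '(225,190,355,310)'
```

```text
clock: 12.62
tcp_pos: [0.5616, -0.0961, 0.1342]
orientation: [0.198, 1.562, -0.198]
contact_force: [5.0, -2.7, -1.8]
grip_width: 0.0185
clock: 13.0
tcp_pos: [0.5615, -0.0961, 0.1327]
orientation: [0.198, 1.562, -0.198]
contact_force: [4.1, -3.3, -1.8]
grip_width: 0.0189
[ 0.5615 -0.0961  0.1326]
```

View pics/ov_w5.png

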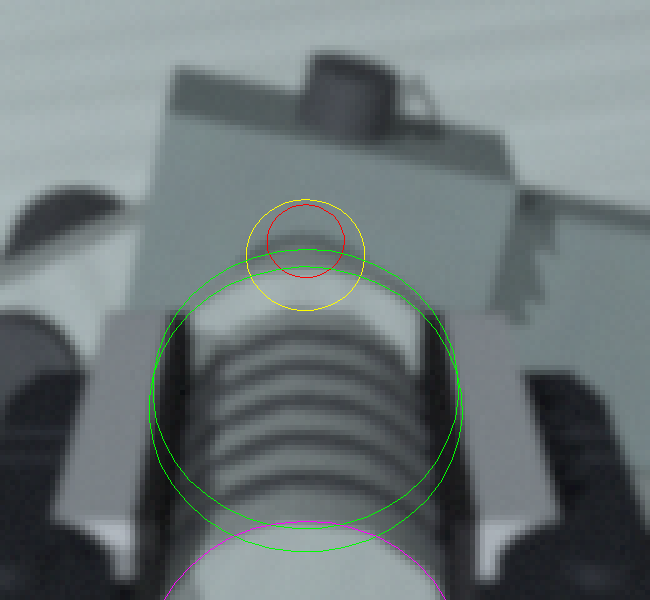

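The shank goes into the lug hole (mouth edge at about (305,235)), with the collar clear above the lug. Go on down to the plate by feel.

```bash
python3 -m pendant '[12,1,0,0,0,12,0,0,0,0,12,0,0,0,0]'; python3 -m pendant '[12,1,0,0,0,12,0,0,0,0,12,0,0,0,0]';python3 -m pendant '[12,0.6,0,0,0,12,0,0,0,0,12,0,0,0,0]'
```

```text
clock: 13.42
tcp_pos: [0.5615, -0.0961, 0.1317]
orientation: [0.198, 1.562, -0.198]
contact_force: [5.8, -2.5, -2.1]
grip_width: 0.0184
clock: 13.8
tcp_pos: [0.5615, -0.0962, 0.1308]
orientation: [0.198, 1.562, -0.198]
contact_force: [4.4, -2.6, -0.9]
grip_width: 0.0186
clock: 14.18
tcp_pos: [0.5617, -0.0962, 0.1307]
orientation: [0.198, 1.561, -0.198]
contact_force: [2.5, -2.1, 5.2]
grip_width: 0.0183
```

Contact with the plate at TCP z 0.1307 (Fz up about 7 N), as expected. Work out the arc.

Run:
```python
from h import *
piv=np.array([.5987,-.0203]);p=np.array([.5625,-.0964]);v=p-piv;v*=.085/np.linalg.norm(v)
a0=np.arctan2(v[1],v[0]);M=R()
f=lambda t:.085*np.array([np.cos(a0+t),np.sin(a0+t)])
for k in range(15):
    d=f(.05*(k+1))-f(.05*k);print(round(.05*(k+1),2),(M.T@np.r_[d,0]*1000).round(2)[1:], (np.array([.5617,-.0962])+f(.05*(k+1))-f(0)).round(4))
```

```text
0.05 [-0.71  4.19] [ 0.5656 -0.0979]
0.1 [-0.5   4.22] [ 0.5695 -0.0995]
0.15 [-0.28  4.24] [ 0.5736 -0.1008]
0.2 [-0.07  4.25] [ 0.5777 -0.1019]
0.25 [0.14 4.25] [ 0.5818 -0.1028]
0.3 [0.35 4.23] [ 0.586  -0.1036]
0.35 [0.56 4.21] [ 0.5902 -0.1041]
0.4 [0.77 4.18] [ 0.5945 -0.1044]
0.45 [0.98 4.13] [ 0.5987 -0.1044]
0.5 [1.19 4.08] [ 0.603  -0.1043]
0.55 [1.39 4.02] [ 0.6072 -0.104 ]
0.6 [1.59 3.94] [ 0.6114 -0.1034]
0.65 [1.78 3.86] [ 0.6156 -0.1026]
0.7 [1.97 3.76] [ 0.6197 -0.1017]
0.75 [2.16 3.66] [ 0.6238 -0.1005]
```

```bash
python3 -m pendant '[12,0,-0.4,2.1,0,12,0,-0.3,2.1,0,12,0,-0.3,2.1,0,12,0,-0.2,2.1,0,12,0,0,0,0]' 80; python3 -m pendant '[12,0,-0.2,2.1,0,12,0,-0.1,2.1,0,12,0,-0.1,2.1,0,12,0,0,2.1,0,12,0,0,0,0]'
```

```text
clock: 14.8
tcp_pos: [0.5647, -0.0973, 0.1304]
orientation: [0.2, 1.573, -0.195]
contact_force: [-12.5, 3.8, 22.7]
grip_width: 0.0184
clock: 15.42
tcp_pos: [0.5718, -0.0996, 0.1299]
orientation: [0.2, 1.574, -0.195]
contact_force: [-12.7, 3.9, 20.6]
grip_width: 0.0182
```

Fz is up to 21 N, more than light pressing. Ease off a little before going on.

```bash
python3 -m pendant '[12,-0.7,0,0,0,12,-0.5,0,0,0,12,0,0,0,0]'; python3 -m pendant '[12,0,0.1,2.1,0,12,0,0.1,2.1,0,12,0,0,0,0]'
```

```text
clock: 15.8
tcp_pos: [0.5716, -0.0996, 0.13]
orientation: [0.2, 1.575, -0.195]
contact_force: [-10.0, 3.7, 11.0]
grip_width: 0.0182
clock: 16.18
tcp_pos: [0.5752, -0.1008, 0.13]
orientation: [0.2, 1.576, -0.196]
contact_force: [-12.6, 3.0, 13.1]
grip_width: 0.0182
```

```bash
python3 -m pendant '[12,0,-0.1,2.1,0,12,0,0,2.1,0,12,0,0,2.1,0,12,0,0.1,2.1,0,12,0,0,0,0]'; python3 -m pendant '[12,0,0.1,2.1,0,12,0,0.2,2.1,0,12,0,0.2,2.1,0,12,0,0.2,2.1,0,12,0,0,0,0]'
```

```text
clock: 16.8
tcp_pos: [0.5826, -0.1031, 0.1299]
orientation: [0.2, 1.577, -0.196]
contact_force: [-14.1, 1.8, 14.8]
grip_width: 0.0181
clock: 17.42
tcp_pos: [0.5904, -0.105, 0.1299]
orientation: [0.2, 1.578, -0.197]
contact_force: [-15.7, 1.7, 15.8]
grip_width: 0.0183
```

```bash
python3 -m pendant '[12,-0.3,0.3,1.6,0,12,0,0.3,1.6,0,12,0,0.3,1.6,0,12,0,0.3,1.6,0,12,0,0,0,0]'; python3 -m pendant '[12,0,0.35,1.6,0,12,0,0.35,1.6,0,12,0,0.35,1.6,0,12,0,0.4,1.6,0,12,0,0,0,0]'
```

```text
clock: 18.05
tcp_pos: [0.5967, -0.1058, 0.13]
orientation: [0.2, 1.579, -0.197]
contact_force: [-14.7, 0.2, 13.8]
grip_width: 0.0182
clock: 18.68
tcp_pos: [0.6033, -0.1064, 0.13]
orientation: [0.2, 1.578, -0.198]
contact_force: [-15.2, 1.1, 13.7]
grip_width: 0.0185
```

```bash
python3 -m pendant '[12,0,0.4,1.2,0,12,0,0.4,1.2,0,12,0,0.4,1.2,0,12,0,0.4,1.2,0,12,0,0,0,0]'; python3 -m pendant '[12,0,0.5,1.2,0,12,0,0.5,1.2,0,12,0,0.5,1.2,0,12,0,0,0,0]'
```

```text
clock: 19.3
tcp_pos: [0.6081, -0.1064, 0.13]
orientation: [0.199, 1.579, -0.198]
contact_force: [-15.2, -1.1, 14.3]
grip_width: 0.0181
clock: 19.8
tcp_pos: [0.6119, -0.1061, 0.13]
orientation: [0.199, 1.579, -0.199]
contact_force: [-14.9, -1.1, 13.6]
grip_width: 0.0182
```

```bash
python3 -m pendant '[12,0,0.35,0.8,0,12,0,0.35,0.8,0,12,0,0,0,0]'; python3 -m pendant '[12,0,0.35,0.8,0,12,0,0.35,0.8,0,12,0,0,0,0]'; python3 -m pendant '[12,0,0.35,0.8,0,12,0,0,0,0]'
```

```text
clock: 20.18
tcp_pos: [0.6141, -0.1059, 0.13]
orientation: [0.199, 1.578, -0.199]
contact_force: [-13.3, -0.6, 12.3]
grip_width: 0.0182
clock: 20.55
tcp_pos: [0.6174, -0.1053, 0.1299]
orientation: [0.199, 1.574, -0.199]
contact_force: [-9.4, -1.4, 7.5]
grip_width: 0.0179
clock: 20.8
tcp_pos: [0.6185, -0.1051, 0.1299]
orientation: [0.199, 1.574, -0.198]
contact_force: [-9.8, -1.7, 5.8]
grip_width: 0.0179
```

Fz has dropped and the lag has eased, so the nose seems to be at the hole. Try pressing lightly here.

```bash
python3 -m pendant '[12,0.6,0,0,0,12,0,0,0,0]'; python3 -m pendant '[12,0,0.2,0.5,0,12,0,0,0,0]'; python3 -m pendant '[12,0.4,0.2,0.5,0,12,0,0,0,0]'
```

```text
clock: 21.05
tcp_pos: [0.6188, -0.1052, 0.1296]
orientation: [0.199, 1.573, -0.198]
contact_force: [-8.2, -0.7, 7.3]
grip_width: 0.0182
clock: 21.3
tcp_pos: [0.6197, -0.105, 0.1296]
orientation: [0.199, 1.573, -0.198]
contact_force: [-8.2, -1.9, 6.3]
grip_width: 0.0182
clock: 21.55
tcp_pos: [0.6205, -0.105, 0.1292]
orientation: [0.199, 1.572, -0.198]
contact_force: [-6.9, -1.3, 6.8]
grip_width: 0.0182
```

```bash
python3 -m pendant '[12,0.7,0,0,0,12,0,0,0,0]'; python3 -m pendant '[12,0.7,0,0,0,12,0,0,0,0]';  python3 -m pendant '[12,0.7,0,0,0,12,0,0,0,0]'
```

```text
clock: 21.8
tcp_pos: [0.6206, -0.105, 0.1286]
orientation: [0.199, 1.572, -0.198]
contact_force: [-6.7, -1.6, 6.7]
grip_width: 0.0184
clock: 22.05
tcp_pos: [0.6206, -0.105, 0.1279]
orientation: [0.199, 1.572, -0.198]
contact_force: [-6.9, -1.2, 5.9]
grip_width: 0.018
clock: 22.3
tcp_pos: [0.6206, -0.105, 0.1273]
orientation: [0.199, 1.572, -0.198]
contact_force: [-6.5, -1.9, 7.1]
grip_width: 0.018
```

The pin sinks at a steady 7 N, which fits the detent sliding: it has found the hole. Push on in small steps.

```bash
python3 -m pendant '[12,1,0,0,0,12,1,0,0,0,12,0,0,0,0]'; python3 -m pendant '[12,1,0,0,0,12,1,0,0,0,12,0,0,0,0]';  python3 -m pendant '[12,1,0,0,0,12,1,0,0,0,12,0,0,0,0]'
```

```text
clock: 22.68
tcp_pos: [0.6211, -0.1049, 0.1254]
orientation: [0.199, 1.571, -0.198]
contact_force: [-6.1, -1.2, 6.4]
grip_width: 0.0182
clock: 23.05
tcp_pos: [0.6212, -0.1048, 0.1234]
orientation: [0.199, 1.57, -0.198]
contact_force: [-5.8, -1.2, 6.3]
grip_width: 0.0182
clock: 23.42
tcp_pos: [0.6212, -0.1048, 0.1214]
orientation: [0.199, 1.571, -0.198]
contact_force: [-6.3, -0.8, 6.6]
grip_width: 0.0182
```

```bash
python3 -m pendant '[12,1,0,0,0,12,1,0,0,0,12,1,0,0,0,12,0,0,0,0]'; python3 -m pendant '[12,1,0,0,0,12,1,0,0,0,12,1,0,0,0,12,0,0,0,0]';  python3 -m pendant '[12,1,0,0,0,12,0.5,0,0,0,12,0,0,0,0]'
```

```text
clock: 23.92
tcp_pos: [0.6212, -0.1047, 0.1184]
orientation: [0.199, 1.571, -0.198]
contact_force: [-5.5, -0.5, 6.1]
grip_width: 0.0183
clock: 24.42
tcp_pos: [0.621, -0.1047, 0.1153]
orientation: [0.199, 1.571, -0.198]
contact_force: [-5.7, -1.2, 5.5]
grip_width: 0.0179
clock: 24.8
tcp_pos: [0.621, -0.1046, 0.1138]
orientation: [0.199, 1.571, -0.198]
contact_force: [-5.9, -1.3, 6.2]
grip_width: 0.0185
```

```bash
python3 -m pendant '[12,0.6,0,0,0,12,0,0,0,0]'; python3 -m pendant '[12,0.6,0,0,0,12,0,0,0,0]';  python3 -m pendant '[12,0.6,0,0,0,12,0,0,0,0]'
```

```text
clock: 25.05
tcp_pos: [0.621, -0.1046, 0.1133]
orientation: [0.199, 1.571, -0.198]
contact_force: [-7.2, -0.2, 7.1]
grip_width: 0.0182
clock: 25.3
tcp_pos: [0.6213, -0.1045, 0.1132]
orientation: [0.199, 1.57, -0.197]
contact_force: [-6.4, 0.0, 10.3]
grip_width: 0.0177
clock: 25.55
tcp_pos: [0.6217, -0.1044, 0.1131]
orientation: [0.199, 1.57, -0.197]
contact_force: [-8.1, 0.4, 13.0]
grip_width: 0.0183
```

The collar seats at z 0.1132 (Fz rises to 13 N with no further travel), 17.5 mm below plate contact. Ease the side load before letting go.

```bash
python3 -m pendant '[12,0,0,-1,0,12,0,0,-1,0,12,0,0,0,0]';python3 -m pendant '[12,-0.5,0,-0.7,0,12,0,0,-0.7,0,12,0,0,0,0]'
```

```text
clock: 25.92
tcp_pos: [0.6205, -0.1046, 0.1132]
orientation: [0.199, 1.567, -0.198]
contact_force: [-5.3, -1.5, 10.5]
grip_width: 0.0184
clock: 26.3
tcp_pos: [0.6204, -0.1046, 0.1133]
orientation: [0.198, 1.565, -0.198]
contact_force: [-4.3, -2.9, 3.9]
grip_width: 0.0182
```

```bash
python3 -m pendant '[12,0,0,-0.7,0,12,0,0,-0.5,0,12,0,0,0,0]'; python3 -m pendant '[20,0,0,0,0,24,0,0,0,0,28,0,0,0,0,32,0,0,0,0,36,0,0,0,0,36,0,0,0,0,36,0,0,0,0]' 30
```

```text
clock: 26.68
tcp_pos: [0.6203, -0.1045, 0.1133]
orientation: [0.197, 1.563, -0.199]
contact_force: [-3.1, -5.1, 0.4]
grip_width: 0.0183
clock: 27.55
tcp_pos: [0.6209, -0.1039, 0.1138]
orientation: [0.198, 1.562, -0.198]
contact_force: [-0.3, -0.6, 0.2]
grip_width: 0.0359
```

Released with no residual force. Withdraw upward and check.

```bash
python3 -m pendant '[36,-10,0,0,0,36,-20,0,0,0,36,-40,0,0,0,36,-50,0,0,0,36,-40,0,-20,0,36,0,0,-40,0,36,0,0,0,0,36,0,0,0,0]'
python3 look.py w6 pin
python3 - <<'E'
from h import *
z=np.load("pics/w6.npz");b=cv2.resize(z["im"][130:330,180:380,::-1],(560,560),interpolation=3)
s,_=viewer.grab_frame("side");s=cv2.resize(s[170:240,280:360,::-1],(640,560),interpolation=3)
cv2.imwrite("pics/v8.png",np.hstack([b[:,:400],s[:,120:520]]))
for n,m in (("can",[.593,.397]),("jar",[.395,.462]),("tape",[.46,-.468]),("punch",[.452,-.139])):
    x=nets.look_for(n,"side")[:1];print(n,[np.round(k["location"],3) for k in x],m)
E
```

```text
clock: 28.55
tcp_pos: [0.5634, -0.089, 0.275]
orientation: [0.198, 1.56, -0.197]
contact_force: [0.4, -0.7, -1.0]
grip_width: 0.0361
[ 0.5636 -0.0891  0.2745]
pin 0.87 [0.457 0.046 0.072] [408.  17.]
pin 0.7 [ 0.605 -0.101  0.142] [284. 247.]
can [array([0.592, 0.397, 0.068])] [0.593, 0.397]
jar [array([0.393, 0.464, 0.068])] [0.395, 0.462]
tape [array([ 0.464, -0.468,  0.05 ])] [0.46, -0.468]
punch [array([ 0.455, -0.138,  0.085])] [0.452, -0.139]
```

View pics/v8.png

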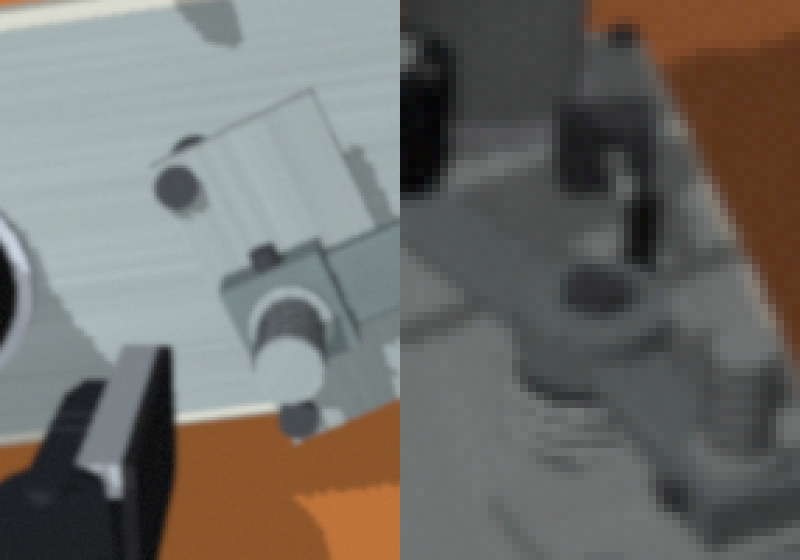

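The pin stands upright with its collar flat on the lug (wrist crop (290,320)). The arm stays swung back and the gripper is clear. One depth check of the head's height, then hand in.

Run:
```python
from h import *
z=np.load("pics/w6.npz");c=dict(viewer.calibration("wrist"),world_to_cam=z["W"]);P=cloud(c,z["d"])
u,v=int(180+290/2.8),int(130+370/2.8);print("head top",np.median(P[v-2:v+3,u-2:u+3].reshape(-1,3),0).round(4),"expected z .148")
print(r.hand_in())
```

```text
head top [ 0.6156 -0.1043  0.1477] expected z .148
the job is handed in; nothing more can be done
None
```

The job is done and handed in at about 29 s on the robot's clock; hand-in gives no verdict.

- **What I did:** I took the smaller pin from the tool block and put it 18 mm into the lug until its nose met the plate. I swung the arm back by it until the press force dropped, then pushed the pin home against about 7 N of drag. I eased off the side load, let go and backed clear.
- **Pin:** the last pictures show it upright with its collar on the lug. The head top measured at z 0.1477 m, where 0.148 m means fully home.
- **Tensioner:** it stayed back at roughly 0.65–0.7 rad, worked out from positions rather than read directly.
- **Bystanders:** the punch, can, jar and tape roll were each within 5 mm of where the network first placed them.
- **Gentleness:** the highest press force I read was about 23 N, early in the swing. That was more than light pressing, so I eased off to about 14 N. It stayed well under the 60 N limit.
- **Disagreement:** the pin outline I drew on the wrist picture sat about 1–2 mm off along the tool's z axis, and I corrected for that before inserting.

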